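# Fetch the setting block from behind the scoop and the bead box

### The job

The setting block stands at the back of the low wooden stand, hemmed in by the steel scoop and the clear bead box in front of it. First move the scoop and the bead box off to the cork mat and leave the block where it is until both stand there; then set the block upright in the middle of the round red rubber pad, and only after that put the scoop and the bead box back upright, each on the spot it came from. Leave the wooden ring clamp and the wax ring alone.

Things in the scene. Friction and masses are not known exactly. Their poses are not given: they have to be found in the camera images.
- setting_block: engraver's setting block, 0.42 kg, rigid (nothing on it turns): round black base 52 mm in diameter, 20 mm high; on it a grey head 40 mm in diameter and two small jaws, 56 mm high over all. Origin at the centre of its underside, z up. Grip the base across any diameter; on the stand only along the stand's y, with its neighbours gone.
- steel_scoop: oval steel scoop standing upright on end, an open tube cut at a slant: 43 mm wide (own x), 54 mm (own y), 37 mm high at its +y end, 68 mm at its -y end, 50 mm or more at the middle of both x sides. Origin at the centre of its underside, z up. Grip its x sides from outside. At the start its x lies within 0.15 rad of the stand's x.
- bead_box: clear round screw-top box with gold beads inside, closed and solid, 60 mm in diameter, 44 mm high, lighter than 60 g. Origin at the centre of its underside, z up.
- bench_stand: fixed wooden stand, origin on its underside, on the work board; x to its back, y to its left. Deck x -66 to 70, y -110 to 110 mm, top 10 mm up; back rail x 58 to 70 mm, 40 mm high; front and sides open. Round grey felt spots of 58 mm: block at x 22, y 0; scoop and box at x -10, y 58 and x -10, y -58 mm (either way round, up to 5 mm off centre). The block has about 10 mm of room to each.
- cork_mat: fixed flat cork mat, 110 mm (x) by 210 mm (y), 8 mm thick, the side area with room for both the scoop and the box. Origin at the centre of its underside, on the work board; its top is 8 mm above that.
- rubber_pad: fixed round red rubber pad, 73 mm in diameter, flat top 16 mm above its underside; the setting block belongs on its middle. Origin at the centre of its underside.
- work_board: fixed raised work board of pale wood, 320 mm (x) by 480 mm (y), its flat top 75 mm above the bench; the stand, the mat, the pad and the bystanders are on it. Origin under its middle at bench height. Never moves. The flat litter of tools on the bench round and below it is decoration.
- ring_clamp: bystander: wooden ring clamp lying along the left edge of the work board, 126 mm long (own y), 30 mm wide, 22 mm high; origin at the centre of its underside. Not to be moved.
- wax_ring: bystander: small carving-wax ring lying flat, 26 mm in diameter, 14 mm high, near the right edge of the work board. Origin at the centre of its underside. Not to be moved.

How it is judged:
By the outcome, as a careful person would: the job done as asked, in the order asked, and still so for the second after the job is handed in, with the robot touching nothing.
It also fails if it takes over 102 s, if anything falls off the work surface, if the arm or the gripper's body presses on something with over 40 N, if the wrist force passes 120 N, or if a joint passes its speed limit or range.

### The arm

A 7-joint arm with a two-finger parallel gripper is mounted at the origin on a cart in front of the work surface, level with it; the furniture and walls round the work are solid. World frame = base frame: x ahead of the robot, y to its left, z up, the work surface at z = 0. Lengths are in mm, angles in rad, forces in N, time in s.
With the tool pointing down it reaches from about 375 to 925 mm from the base axis. Payload 3.1 kg.
Tool frame: the origin (TCP) lies at the very end of the fingers, on their centre line; the grasp point (between the pads) lies 19 mm behind it; z points along the fingers, y is the direction in which the jaws open and shut (so a half turn about z gives the same grasp; the last joint's range is limited). The gripper opens to 85 mm and grips with 20 to 120 N. Pads are 22 mm wide; open, the fingers measure 114 mm over their backs; the gripper's body (76 mm by 85 mm) begins 54 mm behind the grasp point. The pads swing forward as they close: fully open they stand 13 mm farther back than shut.
Start: joints at [1.222, 0.383, 0.044, 1.598, -0.018, 1.161, -0.05], TCP at [161.336, -629.662, 231.269] pointing down, gripper open.
Joint ranges: [-2.61, 2.61], [-0.41, 2.15], [-1.48, 1.57], [0, 2.5], [-1.57, 4.71], [0.05, 1.97], [-2.85, 2.85]. Speed limits (rad/s): [2.79, 2.79, 3.14, 3.14, 3.14, 3.14, 3.14].

### API

Orientations are given as a rotation vector (axis times angle).
In Python, from cell import env gives the robot as it stands. Calls block until the motion is done:
- env.move_pose(position, orientation): joint-space move of the TCP to a pose.
- env.move_straight(position, max_speed=150, rot=None, guard=None): straight line of the TCP; rot=None keeps the orientation; max_speed is the mean speed in mm/s. With guard (N) it stops when the force on the tool has changed by that much, and returns True; else False.
- env.move_joints(angles): joint-space move.
- env.command_gripper(opening, strength=None): finger opening in mm; strength is the grip in N (None keeps the last); returns when the fingers have stopped.
- env.hold(seconds).
- env.solve_ik(position, orientation): joint angles nearest the present ones, or None.
- env.camera(name): name is "scene" or "top" or "wrist"; returns the picture (480x640x3 uint8, red, green, blue); there is no depth.
- env.camera_params(name): a dict with "fx", "fy", "cx", "cy" (pixels), "position" and "rotation" of the camera in the world; the wrist camera has in their place "mount" (4x4, takes a point from camera to tool coordinates, whose origin is the TCP and whose axes are the flange's). Camera axes: x right, y up, looking along -z (the intrinsics and any distortion apply to the point x, -y, -z); pixel columns grow to the right and rows downward; lengths in mm; the calibration is good to about 2 mm. A picture is of the moment at which its call begins: read the wrist's pose just before it. camera_params takes no time and is no camera call.
A pose or a line that the arm cannot do raises env.Unreachable and nothing moves.
- env.close_job(): hands the job in, once; it reports no verdict.
Trained networks look in the newest picture that a camera, given by its name, has taken for a name from the list of things; names that differ only in an ending like _2 or _b are one class to them, and where a whole thing is asked for, a point or a joint stands for the part that bears it (a point fixed in the world has none). Each returns a list of dicts, best first, with "score" (0 to 1); they miss things now and then, are a little off and sometimes report something else, mostly with a low value. They report only what shows in the picture. A call takes as long as a camera call.
- env.search_frame(target, camera): "position" ([x, y, z] in mm, in the coordinates of the camera as it stood for that picture, good to about 4 mm: the middle of the surface that is visible of it).
- env.regions_of(target, camera): "mask" (480x640 bool, what is visible of it).
- env.pinpoint(target, camera): "position" ([x, y, z] in mm, in the coordinates of the camera as it stood for that picture, good to about 4 mm: a listed point, or the origin of a listed thing).
Readings, each from a call of its own:
- env.current_clock(): time.
- env.current_joint_pos(): joint angles.
- env.current_qd(): joint speeds.
- env.current_effort(): joint torques, N m.
- env.current_tool_pos(): TCP position.
- env.current_eef_rot(): TCP orientation.
- env.current_wrist_force(): force on the tool from outside, world axes, zero at the start.
- env.current_ft_torque(): the same for the moment, N m.
- env.current_opening(): finger opening in mm.
Only numpy, scipy, OpenCV 4.12 (cv2) and the standard library are available. Lean on these libraries where they do the work, as an engineer would, in place of code of your own. Each camera call takes 0.05 s, during which the arm holds its last target. There are 200 camera calls.

## Working session

There is one attempt and no reset: what is moved stays moved. The work goes in short steps, each a Python script; the robot and the scene stay as the last script left them, time stands still between calls to the robot, and variables do not carry over. Pictures are saved under pics/ and viewed, about 12 in all and at most 16, crops included, and the job is handed in when it is done.

```bash
ls; mkdir -p pics; python3 - <<'E'
from cell import env
import cv2, numpy as np
np.set_printoptions(precision=4,suppress=True)
for c in ["scene","top","wrist"]:
    im=env.camera(c); cv2.imwrite(f"pics/{c}0.png",im[:,:,::-1])
    p=env.camera_params(c); print(c,p)
    if c=="wrist": continue
    R=np.array(p["rotation"]);t=np.array(p["position"])
    for n in ["setting_block","steel_scoop","bead_box","bench_stand","cork_mat","rubber_pad","work_board","ring_clamp","wax_ring"]:
        print(c,n,[(np.round(R@np.array(d["position"])+t,1),round(d["score"],2)) for d in env.pinpoint(n,c)[:2]])
print(env.current_eef_rot(),env.current_clock())
E
```

```text
pics
scene {'fx': 487.8229485336285, 'fy': 487.8229485336285, 'cx': 325.21826625648976, 'cy': 235.389019364779, 'position': array([ 132.1199, -439.4184,  468.367 ]), 'rotation': array([ 1.0846, -0.3033, -0.5189])}
scene setting_block [(array([ 704.9,  133.3, 1041.1]), 0.76)]
scene steel_scoop [(array([646.4,  74.8, 982.6]), 0.76)]
scene bead_box [(array([ 678.5,  107. , 1014.7]), 0.85)]
scene bench_stand [(array([ 684.9,  113.4, 1021.1]), 0.87)]
scene cork_mat []
scene rubber_pad [(array([ 450.4, -121.1,  786.6]), 0.92)]
scene work_board [(array([646.9,  75.4, 983.2]), 0.78)]
scene ring_clamp [(array([600.1,  28.6, 936.4]), 0.71)]
scene wax_ring [(array([ 725.5,  154. , 1061.8]), 0.75)]
top {'fx': 602.9358852198695, 'fy': 602.9358852198695, 'cx': 322.5538631464758, 'cy': 243.53964353676358, 'position': array([435.3813, 202.5369, 939.9904]), 'rotation': array([ 0.1166, -0.1052, -1.54  ])}
top setting_block [(array([1777.1, 1544.3, 2281.7]), 0.91)]
top steel_scoop [(array([1767.2, 1534.4, 2271.9]), 0.6)]
top bead_box [(array([1781.2, 1548.4, 2285.8]), 0.73), (array([1897.5, 1664.6, 2402.1]), 0.29)]
top bench_stand [(array([1798.3, 1565.4, 2302.9]), 0.82)]
top cork_mat [(array([1780.7, 1547.8, 2285.3]), 0.64)]
top rubber_pad [(array([1751.6, 1518.8, 2256.2]), 0.75), (array([1796.8, 1564. , 2301.4]), 0.33)]
top work_board [(array([1891.7, 1658.9, 2396.3]), 0.75)]
top ring_clamp [(array([1765.2, 1532.3, 2269.8]), 0.61)]
top wax_ring [(array([1807.1, 1574.2, 2311.7]), 0.54)]
wrist {'fx': 355.0016918278947, 'fy': 355.0016918278947, 'cx': 320.6522058986292, 'cy': 238.39143769563762, 'mount': array([[   0.    ,    0.9462,    0.3236,   83.8379],
       [   1.    ,    0.0003,   -0.0009,   -0.3583],
       [  -0.001 ,    0.3236,   -0.9462, -142.0416],
       [   0.    ,    0.    ,    0.    ,    1.    ]])}
[-3.1169 -0.3931 -0.    ] 1.05
```

```bash
cat > h.py <<'E'
from cell import env
import cv2, numpy as np
from scipy.spatial.transform import Rotation as Ro
np.set_printoptions(precision=3,suppress=True)
NAMES=["setting_block","steel_scoop","bead_box","bench_stand","cork_mat","rubber_pad","work_board","ring_clamp","wax_ring"]
def shot(c,f=None):
    """picture; returns (image BGR, R, t) with camera pose in world"""
    p=env.camera_params(c)
    if c=="wrist":
        Rt=Ro.from_rotvec(env.current_eef_rot()).as_matrix(); tt=np.array(env.current_tool_pos())
        M=np.array(p["mount"]); R=Rt@M[:3,:3]; t=Rt@M[:3,3]+tt
    else: R=Ro.from_rotvec(p["rotation"]).as_matrix(); t=np.array(p["position"])
    im=np.ascontiguousarray(env.camera(c)[:,:,::-1])
    if f: cv2.imwrite(f"pics/{f}.png",im)
    return im,R,t,p
def proj(P,R,t,p):
    q=(np.atleast_2d(P)-t)@R
    return np.c_[p["fx"]*q[:,0]/-q[:,2]+p["cx"],p["fy"]*-q[:,1]/-q[:,2]+p["cy"]]
def ray(uv,z,R,t,p):
    """pixels -> world points on plane z"""
    uv=np.atleast_2d(np.asarray(uv,float))
    d=np.c_[(uv[:,0]-p["cx"])/p["fx"],-(uv[:,1]-p["cy"])/p["fy"],-np.ones(len(uv))]@R.T
    return t+d*((z-t[2])/d[:,2])[:,None]
def find(n,c,R,t,f="pinpoint"):
    return [(R@np.array(d["position"])+t,round(d["score"],2)) for d in getattr(env,f)(n,c)]
E
python3 - <<'E'
from h import *
print([k for k in env.camera_params("top")])
ims=[]
for c in ["scene","top"]:
    im,R,t,p=shot(c); ims.append(im)
    for n in NAMES:
        print(c,n,[(np.round(a,1),s) for a,s in find(n,c,R,t)[:2]])
cv2.imwrite("pics/st.png",cv2.resize(np.hstack(ims),(800,300)))
E
```

```text
['fx', 'fy', 'cx', 'cy', 'position', 'rotation']
scene setting_block [(array([635.9, 153.5,  83.8]), 0.54)]
scene steel_scoop [(array([603.4, 212.7,  85.7]), 0.73)]
scene bead_box [(array([606.8,  99.8,  84.3]), 0.6)]
scene bench_stand [(array([618.9, 155. ,  69.2]), 0.8)]
scene cork_mat []
scene rubber_pad [(array([443.6, 300.5,  76.9]), 0.9)]
scene work_board [(array([562.7, 218.2,   0.7]), 0.83)]
scene ring_clamp [(array([620.7, 432.8,  76.3]), 0.6)]
scene wax_ring [(array([614.5,   1.6,  75. ]), 0.57)]
top setting_block [(array([637.7, 153.7,  87.3]), 0.76), (array([554. , 223.5,   2.1]), 0.74)]
top steel_scoop [(array([607. , 212. ,  85.9]), 0.67)]
top bead_box [(array([606.5,  91.6,  83.6]), 0.6)]
top bench_stand [(array([616.1, 154.7,  71.9]), 0.88)]
top cork_mat [(array([449. , 125.5,  74. ]), 0.98)]
top rubber_pad [(array([444.1, 307.3,  76.7]), 0.8)]
top work_board [(array([559.2, 222.4,  -3.2]), 0.89)]
top ring_clamp [(array([622.5, 426.6,  75.3]), 0.62), (array([604.1, 215.4,  87.7]), 0.53)]
top wax_ring [(array([615.4,   5.7,  76. ]), 0.81)]
```

View pics/top0.png

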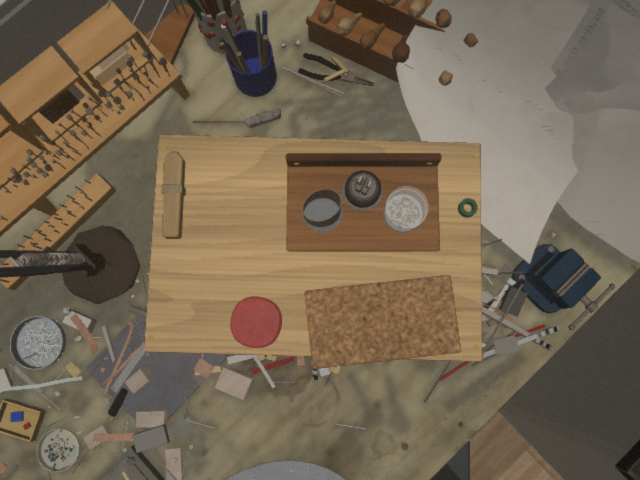

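View pics/scene0.png

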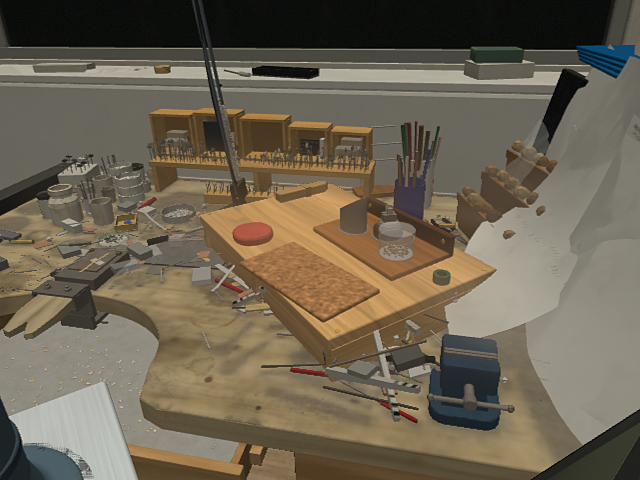

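```bash
python3 - <<'E'
from h import *
Z={"rubber_pad":91,"cork_mat":83,"setting_block":None,"steel_scoop":None,"bead_box":129,"bench_stand":85,"work_board":75}
im,R,t,p=shot("top")
big=cv2.resize(im[140:270,270:490],None,fx=3.6,fy=3.6,interpolation=cv2.INTER_CUBIC)
for n in Z:
    r=env.regions_of(n,"top")
    if not r: print(n,"none"); continue
    m=r[0]["mask"].astype(np.uint8)
    c=max(cv2.findContours(m,cv2.RETR_EXTERNAL,cv2.CHAIN_APPROX_NONE)[0],key=cv2.contourArea)
    print(n,r[0]["score"],m.sum(),cv2.boundingRect(c))
    cv2.drawContours(big,[((c-[270,140]+.5)*3.6).astype(int)],-1,(0,255,0),1)
    z=Z[n]
    if z:
        w=ray(c[:,0,:],z,R,t,p)[:,:2].astype(np.float32)
        rr=cv2.minAreaRect(w); print("  rect",np.round(rr[0],1),np.round(rr[1],1),round(rr[2],2),"circ",np.round(cv2.minEnclosingCircle(w)[0],1),round(cv2.minEnclosingCircle(w)[1],1))
        print("  corners",np.round(cv2.boxPoints(rr),1).tolist())
cv2.imwrite("pics/top_big.png",big)
E
```

```text
rubber_pad 0.94 2124 (230, 297, 52, 51)
  rect [443.4 301.1] [69.3 71.5] 1.63 circ [444.  300.4] 37.2
  corners [[407.70001220703125, 335.79998779296875], [409.79998779296875, 264.29998779296875], [479.0, 266.29998779296875], [477.0, 337.79998779296875]]
cork_mat 0.8 11605 (303, 275, 158, 93)
  rect [449.5 125. ] [111.3 211.6] 7.7 circ [449.5 125.1] 116.6
  corners [[380.20001220703125, 222.39999389648438], [408.5, 12.699999809265137], [518.7999877929688, 27.600000381469727], [490.3999938964844, 237.3000030517578]]
setting_block 0.79 1064 (345, 171, 36, 37)
steel_scoop 0.84 1203 (303, 189, 39, 38)
bead_box 0.85 1641 (383, 186, 46, 47)
  rect [601.6  97. ] [59.5 65.5] 72.77 circ [602.   97.9] 33.1
  corners [[561.5, 78.30000305175781], [624.0999755859375, 58.900001525878906], [641.7000122070312, 115.69999694824219], [579.0999755859375, 135.10000610351562]]
bench_stand 0.74 11383 (285, 152, 156, 101)
  rect [620.4 154.1] [147.7 226.6] 1.53 circ [623.3 154.3] 131.5
  corners [[543.5999755859375, 265.29998779296875], [549.7000122070312, 38.79999923706055], [697.2999877929688, 42.79999923706055], [691.2000122070312, 269.29998779296875]]
work_board none
```

View pics/top_big.png

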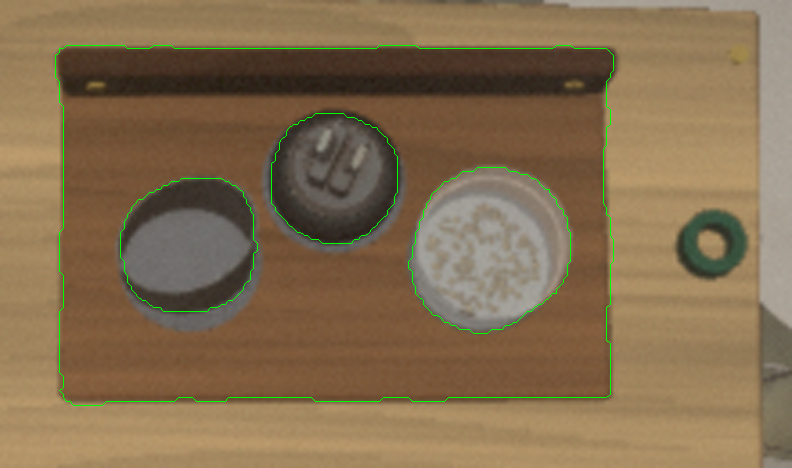

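```bash
cat >> h.py <<'E'
def down(psi): return (Ro.from_euler("z",psi)*Ro.from_euler("x",np.pi)).as_rotvec()
E
python3 - <<'E'
from h import *
for psi in (np.pi/2+.027,-np.pi/2+.027,.027,np.pi+.027,):
  for P in [(604,212,120),(606,97,120),(449,75,120),(449,175,120),(637,154,90),(443,301,95),(600,154,330)]:
    q=env.solve_ik(P,down(psi)); print(round(psi,2),P,None if q is None else np.array(q))
E
```

```text
1.6 (604, 212, 120) [ 0.318  0.71  -0.994  1.674  0.651  1.124 -0.834]
1.6 (606, 97, 120) [ 0.421  0.586 -0.838  1.746  0.498  1.036 -0.569]
1.6 (449, 75, 120) [ 0.652  0.308 -0.995  2.112  0.334  0.887 -0.509]
1.6 (449, 175, 120) [ 0.432  0.379 -1.004  2.053  0.403  0.919 -0.765]
1.6 (637, 154, 90) [ 0.341  0.729 -0.888  1.653  0.63   1.07  -0.711]
1.6 (443, 301, 95) [ 0.188  0.582 -1.052  1.944  0.613  0.978 -1.13 ]
1.6 (600, 154, 330) [ 0.448  0.432 -1.017  1.516  0.369  1.4   -0.564]
-1.54 (604, 212, 120) [ 0.444  0.883 -1.251  1.669  0.879  1.261  2.171]
-1.54 (606, 97, 120) [ 0.656  0.834 -1.249  1.737  0.844  1.222  2.347]
-1.54 (449, 75, 120) [ 0.831  0.427 -1.227  2.107  0.502  0.946  2.493]
-1.54 (449, 175, 120) [ 0.595  0.513 -1.232  2.048  0.584  0.995  2.231]
-1.54 (637, 154, 90) [ 0.525  0.966 -1.253  1.645  0.959  1.268  2.245]
-1.54 (443, 301, 95) [ 0.304  0.725 -1.244  1.94   0.791  1.083  1.885]
-1.54 (600, 154, 330) [ 0.564  0.54  -1.241  1.512  0.512  1.455  2.476]
0.03 (604, 212, 120) [ 0.148  0.594 -0.728  1.682  0.446  1.039 -2.27 ]
0.03 (606, 97, 120) [ 0.372 
[... 199 characters left out ...]
4, 90) [ 0.213  0.65  -0.692  1.659  0.474  1.007 -2.181]
0.03 (443, 301, 95) [ 0.082  0.505 -0.903  1.947  0.495  0.926 -2.613]
0.03 (600, 154, 330) [ 0.411  0.409 -0.957  1.518  0.337  1.39  -2.112]
3.17 (604, 212, 120) [ 0.332  0.724 -1.018  1.674  0.671  1.134  0.724]
3.17 (606, 97, 120) [ 0.476  0.623 -0.921  1.744  0.56   1.062  0.959]
3.17 (449, 75, 120) [ 0.665  0.314 -1.01   2.111  0.343  0.889  1.054]
3.17 (449, 175, 120) [ 0.422  0.374 -0.992  2.053  0.395  0.916  0.812]
3.17 (637, 154, 90) [ 0.379  0.762 -0.952  1.651  0.684  1.096  0.826]
3.17 (443, 301, 95) [-0.031  0.45  -0.757  1.952  0.394  0.891  0.606]
3.17 (600, 154, 330) [ 0.437  0.425 -0.999  1.517  0.36   1.397  1.013]
```

```bash
python3 - <<'E'
from h import *
env.move_pose((380,-250,330),down(1.0))
env.move_pose((570,100,300),down(1.6))
im,R,t,p=shot("wrist","w1")
print(env.current_clock(),env.current_tool_pos(),env.current_joint_pos(),env.current_wrist_force())
for n in NAMES:
    print(n,[(np.round(a,1),s) for a,s in find(n,"wrist",R,t)[:2]])
E
```

```text
5.6333 [570.313  97.106 299.803] [ 0.436  0.291 -0.807  1.661  0.219  1.284 -0.388] [ 0.678 -0.323 -0.412]
setting_block [(array([639.9, 156.2,  82.6]), 0.97)]
steel_scoop [(array([604.8, 213.9,  84.3]), 0.61)]
bead_box [(array([609.2,  96.4,  86.6]), 0.81)]
bench_stand [(array([621.2, 157.8,  78.6]), 0.66), (array([620.1,   2.1,  77.1]), 0.44)]
cork_mat [(array([454.5, 123.7,  72.8]), 0.85)]
rubber_pad []
work_board [(array([555.4, 217.7,  -2.7]), 0.77)]
ring_clamp []
wax_ring [(array([620.4,  -0.1,  74.9]), 0.61)]
```

View pics/w1.png

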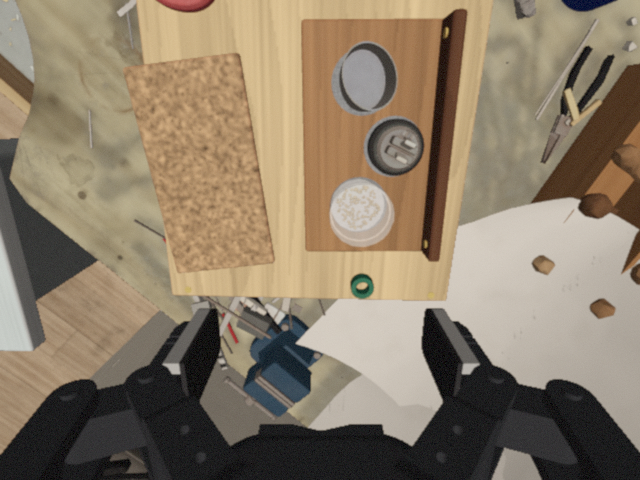

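```bash
cat >> h.py <<'E'
from scipy.optimize import minimize
A=np.linspace(0,2*np.pi,48,endpoint=False)
def ring(r,z): return np.c_[r*np.cos(A),r*np.sin(A),np.full(48,z)]
ell=np.c_[21.5*np.cos(A),27*np.sin(A)]
MODEL={"setting_block":np.r_[ring(26,0),ring(26,20),ring(20,50)],"bead_box":np.r_[ring(30,0),ring(30,44)],
 "steel_scoop":np.r_[np.c_[ell,0*A],np.c_[ell,52.5-15.5*ell[:,1]/27]]}
def fitmask(n,cams,x0,z0,yaws=(0,)):
    """fit x,y(,yaw) of the model's silhouette hull to the masks of several cameras [(name,R,t,p)]"""
    M=[]
    for c,R,t,p in cams:
        r=env.regions_of(n,c)
        if not r: continue
        b=[d["mask"] for d in r if np.linalg.norm(np.argwhere(d["mask"]).mean(0)[::-1]-proj([*x0[:2],z0+25],R,t,p)[0])<30]
        if b: M.append((cv2.resize(b[0].astype(np.uint8),None,fx=2,fy=2,interpolation=cv2.INTER_NEAREST),R,t,p))
    def cost(v):
        yaw=v[2] if len(v)>2 else 0
        W=MODEL[n]@Ro.from_euler("z",yaw).as_matrix().T+[v[0],v[1],z0]; s=0
        for m,R,t,p in M:
            h=cv2.convexHull(((proj(W,R,t,p)+.5)*2*16).astype(np.int32)); a=np.zeros_like(m)
            cv2.fillConvexPoly(a,h,1,shift=4); s+=1-(a&m).sum()/(a|m).sum()
        return s/max(len(M),1)
    out=[]
    for y in yaws:
        s=np.array([[0,0],[5,0],[0,5]]) if len(yaws)==1 else np.array([[0,0,0],[5,0,0],[0,5,0],[0,0,.15]])
        st=np.array([*x0[:2],y])[:s.shape[1]]
        o=minimize(cost,st,method="Nelder-Mead",options=dict(initial_simplex=st+s,xatol=.05,fatol=1e-4)); out.append((round(o.fun,3),np.round(o.x,3)))
    return len(M),out
E
python3 - <<'E'
from h import *
env.hold(.3); print(env.current_tool_pos(),env.current_eef_rot(),down(1.6))
cams=[(c,)+shot(c)[1:] for c in ("wrist","top","scene")]
for n,x0,ys in [("setting_block",(637,154),(0,)),("bead_box",(607,96),(0,)),("steel_scoop",(605,213),(.027,3.17))]:
    for cs in ([cams[0]],[cams[1]],[cams[2]],cams): print(n,cs[0][0] if len(cs)<2 else "all",fitmask(n,cs,x0,85,ys))
E
```

```text
[569.999 100.067 299.992] [-2.189 -2.254 -0.   ] [2.189 2.254 0.   ]
setting_block wrist (1, [(np.float64(0.116), array([636.738, 156.086]))])
setting_block top (1, [(np.float64(0.122), array([637.285, 155.883]))])
setting_block scene (1, [(np.float64(0.708), array([643.262, 178.27 ]))])
setting_block all (3, [(np.float64(0.321), array([636.556, 156.297]))])
bead_box wrist (1, [(np.float64(0.048), array([607.851,  95.42 ]))])
bead_box top (1, [(np.float64(0.282), array([605.302,  98.458]))])
bead_box scene (1, [(np.float64(0.06), array([608.38 ,  97.318]))])
bead_box all (3, [(np.float64(0.137), array([607.437,  96.397]))])
steel_scoop wrist (1, [(np.float64(0.037), array([605.372, 212.512,   0.192])), (np.float64(0.058), array([606.495, 209.499,   3.843]))])
steel_scoop top (1, [(np.float64(0.059), array([603.353, 213.982,   0.121])), (np.float64(0.065), array([604.758, 212.005,   3.726]))])
steel_scoop scene (1, [(np.float64(0.054), array([605.692, 216.698,   0.138])), (np.float64(0.273), array([605.786, 215.874,   3.299]))])
steel_scoop all (3, [(np.float64(0.073), array([604.429, 213.672,   0.225])), (np.float64(0.154), array([605.733, 211.167,   3.888]))])
```

```bash
cat >> h.py <<'E'
HZ=250
def pick(x,y,psi,z,grip,opening=85,lift=HZ):
    env.command_gripper(opening)
    env.move_pose((x,y,HZ),down(psi)); env.hold(.3)
    g=env.move_straight((x,y,z),120,guard=8); env.hold(.2)
    print("down hit",g,env.current_tool_pos())
    if g: return False
    env.command_gripper(0,grip); env.hold(.2); print("opening",env.current_opening())
    env.move_straight((x,y,lift),120); env.hold(.2); print("lifted, opening",env.current_opening(),"F",env.current_wrist_force())
    return True
def place(x,y,psi,z,release=85):
    """z = TCP height at which the thing should touch"""
    a=env.current_tool_pos()
    env.move_straight((x,y,a[2]),220,rot=down(psi)); env.hold(.3)
    env.move_straight((x,y,z+4),100); env.hold(.3)
    g=env.move_straight((x,y,z-2.5),15,guard=4); print("touch",g,env.current_tool_pos())
    env.hold(.2); env.command_gripper(release); env.hold(.2)
    env.move_straight((x,y,HZ),150); print("t",env.current_clock())
E
python3 - <<'E'
from h import *
psi=np.pi/2+.15
if pick(604.8,213.5,psi,99,40):
    im,R,t,p=shot("wrist","w2")
    place(443.3,174,psi,97)
    cams=[(c,)+shot(c)[1:] for c in ("wrist","top","scene")]
    cv2.imwrite("pics/w3.png",shot("wrist")[0])
    for cs in ([cams[0]],[cams[1]]): print(fitmask("steel_scoop",cs,(443,174),83,(.15,3.29)))
E
```

```text
down hit False [605.281 213.68   99.766]
opening 42.32144190542838
lifted, opening 41.99125837459689 F [-0.103  0.22  -1.794]
touch True [443.538 174.071  97.108]
t 18.0333
(1, [(np.float64(0.018), array([443.711, 174.048,   0.198])), (np.float64(0.185), array([443.677, 172.529,   3.274]))])
(0, [(np.float64(0.0), array([443.  , 174.  ,   0.15])), (np.float64(0.0), array([443.  , 174.  ,   3.29]))])
```

```bash
python3 - <<'E'
from h import *
psi=np.pi/2+.027
if pick(607.6,96,psi,93,25):
    place(456.7,75,psi,91)
    env.move_pose((540,60,300),down(psi)); env.hold(.4)
    w=shot("wrist","w4")[1:]; cams=[("wrist",)+w]
    print(fitmask("steel_scoop",cams,(443,174),83,(.15,3.29)),fitmask("bead_box",cams,(456.7,75),83),fitmask("setting_block",cams,(637,156),85))
    print("t",env.current_clock())
E
```

```text
down hit False [608.099  96.093  93.719]
opening 59.04178781069736
lifted, opening 58.95498235295887 F [ 0.33  -0.386  0.006]
touch True [456.958  74.996  91.273]
t 28.95
(1, [(np.float64(0.054), array([444.379, 173.231,   0.215])), (np.float64(0.065), array([444.028, 170.769,   2.251]))]) (1, [(np.float64(0.06), array([457.005,  74.861]))]) (1, [(np.float64(0.151), array([635.959, 154.856]))])
t 30.025
```

View pics/w4.png

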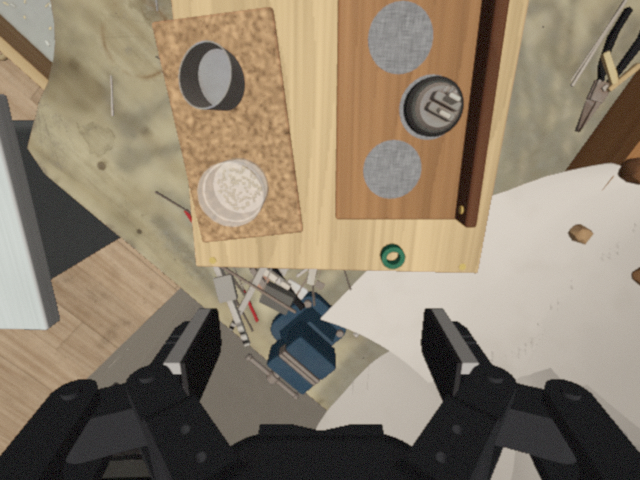

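```bash
cat >> h.py <<'E'
def blobs(im,mask,z,R,t,p,amin):
    for c in cv2.findContours(mask.astype(np.uint8),cv2.RETR_EXTERNAL,cv2.CHAIN_APPROX_NONE)[0]:
        if cv2.contourArea(c)>amin:
            w=ray(c[:,0,:],z,R,t,p)[:,:2].astype(np.float32); e=cv2.fitEllipse(w)
            print("blob px",cv2.boundingRect(c),"centre",np.round(e[0],1),"axes",np.round(e[1],1))
E
python3 - <<'E'
from h import *
im,R,t,p=shot("wrist")
hsv=cv2.cvtColor(im,cv2.COLOR_BGR2HSV); roi=np.zeros(im.shape[:2],bool); roi[0:215,340:460]=1
m=((hsv[...,1]<45)&(hsv[...,2]>60)&roi).astype(np.uint8)
m=cv2.morphologyEx(m,cv2.MORPH_OPEN,np.ones((3,3))); m=cv2.morphologyEx(m,cv2.MORPH_CLOSE,np.ones((5,5)))
blobs(im,m,85,R,t,p,300)
psi=np.pi+.027
env.move_pose((600,155,230),down(psi)); env.hold(.4)
im,*w=shot("wrist","w5"); print(fitmask("setting_block",[("wrist",*w)],(637,155),85), env.current_joint_pos(),env.current_clock())
E
```

```text
blob px (363, 140, 57, 58) centre [609.5  95.9] axes [56.2 56.5]
blob px (399, 75, 61, 64) centre [638.9 155. ] axes [53.3 56.7]
blob px (367, 0, 65, 74) centre [606.1 212. ] axes [56.3 57.3]
(1, [(np.float64(0.229), array([638.239, 155.091]))]) [ 0.516  0.594 -1.144  1.635  0.56   1.282  0.868] 31.675
```

View pics/w5.png

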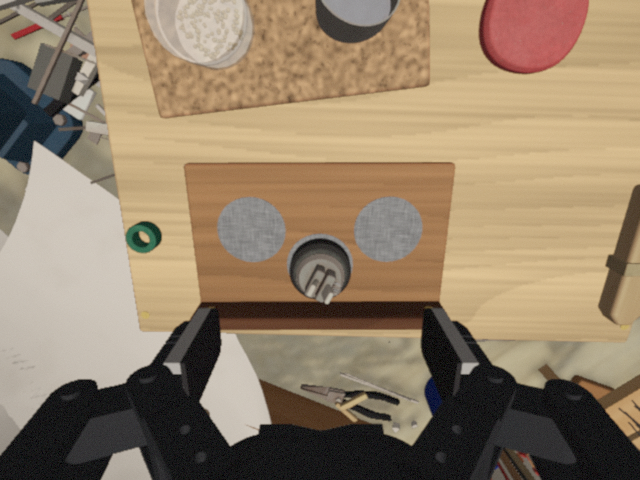

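```bash
python3 - <<'E'
from h import *
im,R,t,p=shot("wrist")
s=8
big=cv2.resize(im[220:315,270:370],None,fx=s*.75,fy=s*.75,interpolation=cv2.INTER_CUBIC); s*=.75
for (x,y),col in [((637.5,155.2),(0,255,0)),((639.8,154.9),(0,0,255))]:
    for z in (85,105):
        q=((proj(ring(26,0)+[x,y,z],R,t,p)-[270,220]+.5)*s).astype(int)
        cv2.polylines(big,[q],True,col,1)
cv2.imwrite("pics/w5b.png",big)
E
```

```text
(no output)
```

View pics/w5b.png

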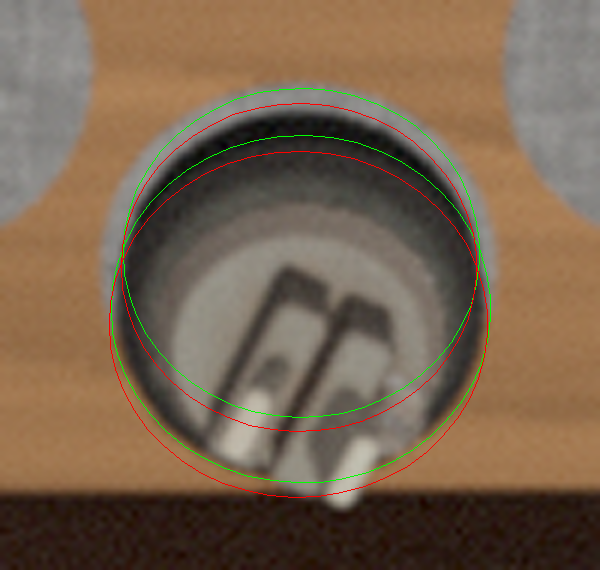

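```bash
python3 - <<'E'
from h import *
psi=np.pi+.027; x,y=639.5,155
env.command_gripper(66)
env.move_straight((x,y,150),120,rot=down(psi)); env.hold(.3); print(env.current_tool_pos())
g=env.move_straight((x,y,88),60,guard=8); env.hold(.2); print("hit",g,env.current_tool_pos())
if not g:
    env.command_gripper(0,70); env.hold(.2); print("open",env.current_opening(),env.current_tool_pos(),env.current_wrist_force())
    env.move_straight((x,y,130),40); env.hold(.3); print("open",env.current_opening(),env.current_wrist_force(),env.current_clock())
    im,*w=shot("wrist","w6")
E
```

```text
[639.719 155.1   150.787]
hit False [639.781 155.111  88.496]
open 46.77018529961211 [639.784 155.441  89.054] [-1.941 -0.505  4.838]
open 46.5640609428973 [-0.724  0.515 -3.788] 36.6417
```

View pics/w6.png

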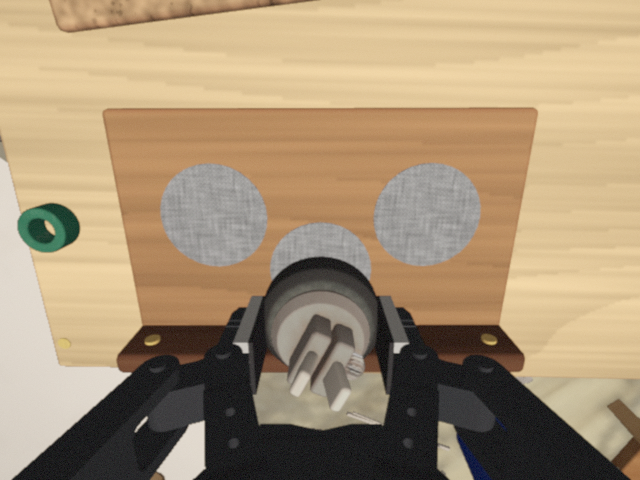

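```bash
python3 - <<'E'
from h import *
psi=np.pi+.027; _,R,t,p=shot("wrist")
for x in (636,639.5,643): q=proj(MODEL["setting_block"]+[x,155.2,126],R,t,p); print(x,"top row",q[:,1].min(),"cols",q[:,0].min(),q[:,0].max())
env.move_straight((639.5,155,230),100); env.move_straight((545,280,230),150); env.hold(.4)
print("open",env.current_opening(),env.current_wrist_force())
im,R,t,p=shot("wrist","w7"); hsv=cv2.cvtColor(im,cv2.COLOR_BGR2HSV)
m=(((hsv[...,0]<8)|(hsv[...,0]>170))&(hsv[...,1]>130)&(hsv[...,2]>70)).astype(np.uint8)
m=cv2.morphologyEx(m,cv2.MORPH_OPEN,np.ones((5,5))); blobs(im,m,91,R,t,p,800)
r=find("rubber_pad","wrist",R,t); print(r, env.current_clock())
E
```

```text
636 top row 246.3897465783594 cols 256.80365470795346 384.29958442280247
639.5 top row 253.83808896482998 cols 257.069173667857 383.5719868956172
643 top row 261.17948696780405 cols 257.33060225003965 382.85565103298006
open 46.54698140341957 [ 0.151  0.105 -3.659]
[(array([444.203, 302.303,  75.086]), 0.94)] 39.5833
```

View pics/w7.png

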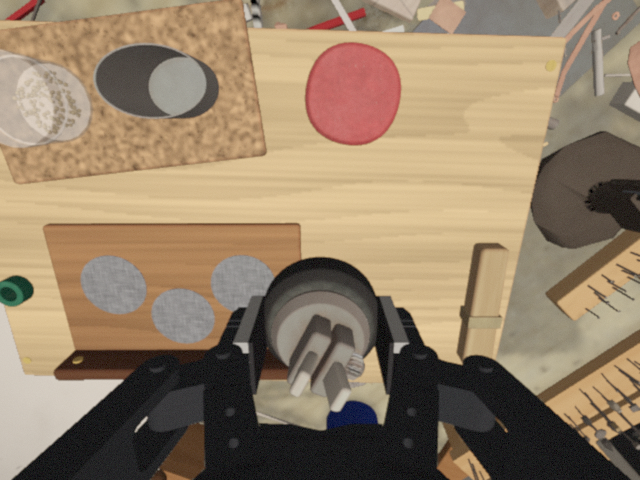

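```bash
cat >> h.py <<'E'
MODEL["rubber_pad"]=np.r_[ring(36.5,0),ring(36.5,16)]
E
python3 - <<'E'
from h import *
w=shot("wrist")[1:]; tp=shot("top")[1:]
a=fitmask("rubber_pad",[("wrist",*w)],(444,301),75); b=fitmask("rubber_pad",[("top",*tp)],(444,301),75); print(a,b)
x,y=a[1][0][1] if a[0] and a[1][0][0]<.12 else (444.,301.)
if abs(x-444)>5 or abs(y-301)>5: raise SystemExit("odd pad")
psi=np.pi+.027
env.move_straight((x+1,y,180),150); env.hold(.4)
env.move_straight((x+1,y,100),60); env.hold(.3)
g=env.move_straight((x+1,y,91),15,guard=4); print("touch",g,env.current_tool_pos()); env.hold(.2)
env.command_gripper(80); env.hold(.3)
env.move_straight((x+1,y,200),120); env.move_straight((x+60,y,230),150); env.hold(.4)
w=shot("wrist","w8")[1:]
print(fitmask("setting_block",[("wrist",*w)],(x,y),91),fitmask("rubber_pad",[("wrist",*w)],(x,y),75),env.current_clock())
E
```

```text
(1, [(np.float64(0.046), array([446.729, 300.587]))]) (1, [(np.float64(0.042), array([443.954, 301.514]))])
touch True [447.849 300.645  95.002]
(1, [(np.float64(0.066), array([447.825, 300.13 ]))]) (1, [(np.float64(0.586), array([445.85 , 300.989]))]) 46.3917
```

View pics/w8.png

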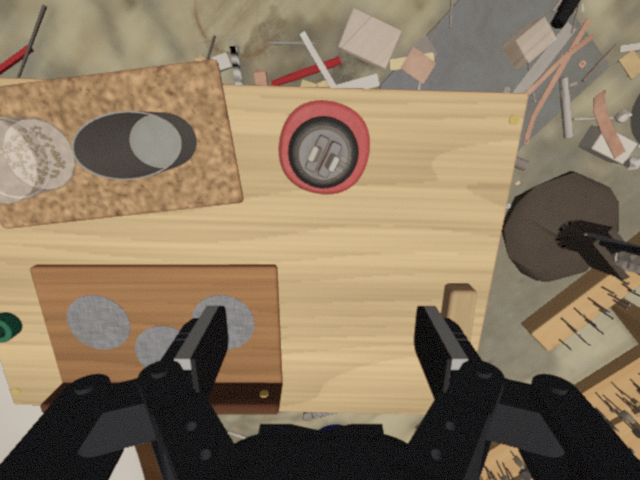

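```bash
python3 - <<'E'
from h import *
im,R,t,p=shot("wrist"); x0,y0=265,85
big=cv2.resize(im[y0:y0+125,x0:x0+120],None,fx=4.8,fy=4.8,interpolation=cv2.INTER_CUBIC)
for r,x,y,z,col in [(36.5,446,301,91,(255,0,0)),(36.5,446,301,75,(255,128,0)),(24,446,301,91,(0,255,0)),(24,446,301,111,(0,255,255))]:
    cv2.polylines(big,[((proj(ring(r,0)+[x,y,z],R,t,p)-[x0,y0]+.5)*4.8).astype(int)],True,col,1)
cv2.imwrite("pics/w8b.png",big)
im,R,t,p=shot("top"); print(fitmask("rubber_pad",[("top",R,t,p)],(445,301),75),fitmask("setting_block",[("top",R,t,p)],(445,301),91))
E
```

```text
(1, [(np.float64(0.981), array([443.704, 304.678]))]) (0, [(np.float64(0.0), array([445., 301.]))])
```

View pics/w8b.png

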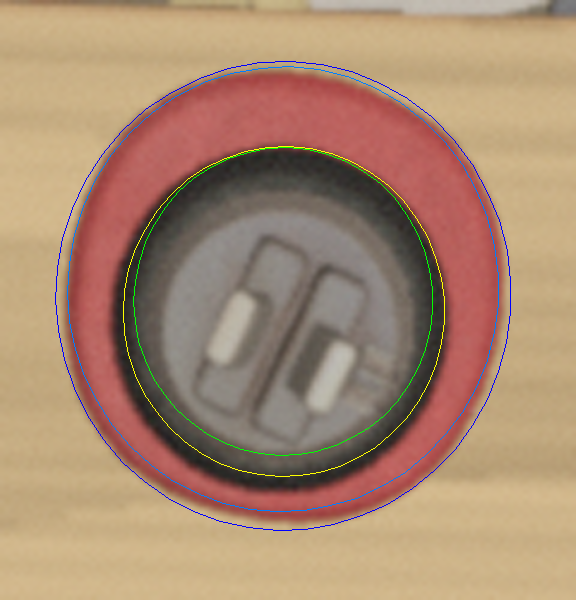

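```bash
python3 - <<'E'
from h import *
psi=np.pi/2+.15
if pick(443.5,174,psi,97,40):
    place(605.2,213,psi,99)
    psi=np.pi/2+.027
    if pick(456.8,75,psi,91,25):
        place(608,96,psi,93)
        env.move_pose((560,110,300),down(psi)); env.hold(.4)
        w=shot("wrist","w9")[1:]; tp=shot("top","top9")[1:]
        for cs in ([("wrist",*w)],[("top",*tp)]): print(fitmask("steel_scoop",cs,(605,213),85,(.15,3.29)),fitmask("bead_box",cs,(608,96),85))
        print("t",env.current_clock())
E
```

```text
down hit False [443.992 174.103  97.559]
opening 42.54519690768935
lifted, opening 42.39623537254429 F [ 0.08  -0.688 -0.799]
touch True [605.439 213.125  99.326]
t 57.5083
down hit False [457.321  74.954  91.558]
opening 59.17351499235556
lifted, opening 59.1932000493799 F [ 0.403  0.626 -0.175]
touch True [608.242  96.063  93.443]
t 68.2
(1, [(np.float64(0.047), array([605.134, 212.67 ,   0.081])), (np.float64(0.044), array([606.075, 210.193,   3.858]))]) (1, [(np.float64(0.053), array([608.009,  95.737]))])
(1, [(np.float64(0.03), array([603.234, 213.26 ,   0.148])), (np.float64(0.065), array([604.641, 211.208,   3.762]))]) (1, [(np.float64(0.652), array([594.671, 116.259]))])
t 69.2833
```

View pics/w9.png

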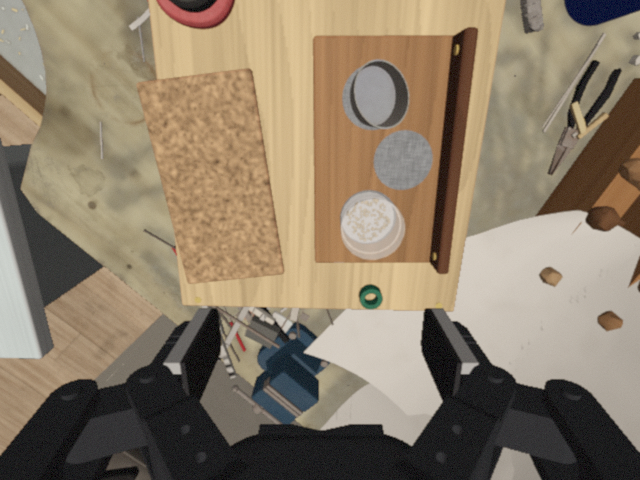

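View pics/top9.png

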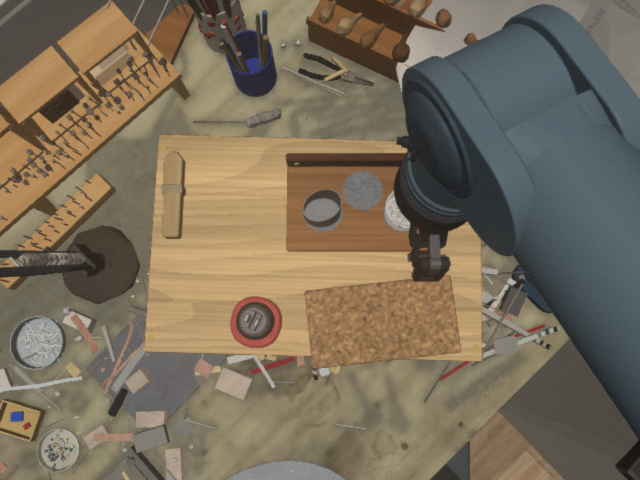

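```bash
python3 - <<'E'
from h import *
env.hold(.3); print(env.current_clock(), env.current_wrist_force()); env.close_job()
E
```

```text
69.5833 [ 0.905 -0.568  0.302]
the job is handed in; nothing more can be done
```

The job is done in the order asked and was handed in at 69.6 s of the 102 s allowed. I moved the scoop and then the bead box to the cork mat, set the block on the red pad, and put the scoop and then the box back on their felt spots.

**Last checks**
- **Block:** it stands upright on the pad, about 2 mm off its middle towards +x, which I left as it was.
- **Scoop and box:** both stand upright on their spots. By the wrist camera the scoop is at (605, 213) mm and the box at (608, 96) mm, each within about 1 mm of its start. The top camera puts the scoop about 2 mm nearer the robot in x, as it did at the start.
- **Bystanders:** the last pictures show the wax ring and the ring clamp where they were. I judged this by eye and did not measure it.

**What failed or disagreed**
- **Box from above:** the arm partly hid the box from the top camera at the end, so only the wrist camera confirms where it is.
- **Pad and block fits:** some automatic outline fits of the pad and block failed once the block stood on it, so the centring figure comes from outlines drawn over a wrist picture.
- **Block grip:** the gripper closed to 46.6 mm on the block's base, not the nominal 52 mm. The hold stayed steady and the block came down level.

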